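Start the grinder from its bench control box

TASK

Start the bench grinder from the control box on the bench, pressing with closed fingers and gripping nothing. First push down the raised half of the rocker (the half nearer the robot) until it has tipped right over, then press the square key all the way in (it stays in), then press the wide mushroom button all the way and let it spring back. Do not press the small round stud button, and leave the other things on the box and the bench where they are.

Things in the scene. Friction and masses are not known exactly. Their poses are not given: they have to be found in the camera images.
- console: Fixed blue control box with a flat grey top, 190 (x) x 340 (y) x 50 mm high; origin at the centre of its underside, z up, -x long side towards the robot (yaw within 0.3 rad). Four bays at x = -40, y = -112.5, -37.5, 37.5, 112.5 mm hold the four controls in any order, turned as the box is, each on an aluminium plate 80 x 50 x 10 mm. Loose parts stand behind them; 8 mm lip at the rear edge.
- rocker (a joint): Black rocker, 64 mm long (along the box's x), 30 mm wide: a shallow V of two flat halves that tips about a crosswise axis at the V's bottom, 64 mm above the bench. 0 to 0.05 rad at the start: off, near half raised (outer end 12 mm above the axis), far half level. 0.4 rad: on, near half level, hard stop. 3 to 4 N at the near half's outer end tips it; it stays where it is left.
- rocker_press (a point): Point on the top face of the rocker's raised half, on its centre line, 24 mm from the axis towards the robot; it moves with the rocker: 9 mm above the axis when off, level with the axis when on. Push straight down here. Its axes tip with the rocker.
- key (a joint): Square black key, 28 x 28 mm; value is how far it is pressed in, 0 to 1 mm at the start (top 12 mm above its plate) to 6 mm (top 6 mm above its plate, hard stop). Stiff slide, about 5 N; it stays in where it is left.
- key_top (a point): Centre of the key's top face, 72 mm above the bench when out; it moves with the key.
- mushroom (a joint): Wide black mushroom button, a round head of 42 mm diameter, 9 mm thick on a 22 mm stem; value is how far it is pressed, 0 to 7 mm (hard stop). Spring: 2 N to start it, 6 N fully in; it springs back.
- mushroom_top (a point): Centre of the mushroom's top, 78 mm above the bench when out; it moves with the button.
- stud (a joint): Small round black button, 16 mm diameter, not to be pressed; value is how far it is pressed, 0 to 5 mm, spring 1 to 4 N.
- stud_top (a point): Centre of the stud's top, 68 mm above the bench.
- bolt: Loose steel hex bolt, standing on its head (28 mm over corners, 10 mm thick), shank 16 mm, 55 mm tall in all, on the rear strip of the box; origin at the centre of its underside.
- bush: Loose brass bush, 28 mm outside, 26 mm tall, standing on the rear strip of the box; origin at the centre of its underside.
- screwdriver: Loose screwdriver with a red handle, 160 mm long, lying along the near side of the box on the bench.
- plate: Loose dark steel plate with drilled holes, 50 x 130 x 5 mm, lying on the bench along the near side of the box; origin under its centre.
- hammer: Loose hammer lying on the bench to the left.
- oilcan: Loose metal can, 64 mm diameter, 150 mm tall, standing to the right; origin at the centre of its underside.
- slug: Loose steel bar end, 36 mm diameter, 60 mm tall, standing to the right; origin at the centre of its underside.

How it is judged:
On the way, in this order (a step that is already met when the one before it is completed fails the run):
1. the rocker is tipped right over (value of joint rocker above 0.32 rad), for 0.2 s.
2. the square key is pressed all the way in (value of joint rocker above 0.32 rad and value of joint key above 0.0045 m), for 0.2 s.
3. the mushroom button is pressed all the way (all of step 2 and value of joint mushroom above 0.005 m), for 0.1 s.
At the end, for the whole second after the job is handed in: The rocker is on (over 0.32 of 0.4 rad), the square key is in (over 4.5 of 6 mm), the mushroom button is back out (under 1.5 mm), the stud is out (under 1.5 mm), and each loose thing is within 15 mm of where it started (all of step 2 and value of joint each of mushroom, stud below 0.0015 m and distance of each of bolt, bush, screwdriver, plate, hammer, oilcan, slug from where it was at the start of the episode below 0.015 m); the robot touches nothing.
It fails at once if the square key is pressed (over 2.5 mm) before the rocker is on (value of joint key above 0.0025 m and value of joint rocker below 0.28 rad).
It fails at once if the mushroom button is pressed (over 2.5 mm) before the key is in (value of joint mushroom above 0.0025 m and value of joint key below 0.004 m).
It fails at once if the small stud button is pressed (over 2 mm) (value of joint stud above 0.002 m).
It fails at once if a loose thing is lifted, carried, or pushed more than 15 mm (distance of any of bolt, bush, screwdriver, plate, hammer, oilcan, slug from where it was at the start of the episode above 0.015 m).
It also fails if it takes over 45 s, if anything falls off the work surface, if the arm or the gripper's body presses on something with over 40 N, if the wrist force passes 120 N, or if a joint passes its speed limit or range.

ROBOT

A 6-joint arm with a two-finger parallel gripper is mounted at the origin on the work surface. World frame = base frame: x ahead of the robot, y to its left, z up, the work surface at z = 0. Lengths are in m, angles in rad, forces in N, time in s.
With the tool pointing down it reaches from about 0.425 to 0.95 m from the base axis. Payload 3.5 kg.
Tool frame: the origin (TCP) lies on the centre line of the jaws, within the pads' length; the fingertips stand 8 mm ahead of it and the grasp point (between the pads) lies 11 mm behind it; z points along the fingers, y is the line along which they close (so a half turn about z gives the same grasp; the last joint's range is limited). The gripper opens to 85 mm and grips with 20 to 120 N. Pads are 22 mm wide; open, the fingers measure 114 mm over their backs; the gripper's body (76 mm by 85 mm) begins 54 mm behind the grasp point. The pads swing forward as they close: fully open they stand 13 mm farther back than shut.
Start: joints at [-1.368, 0.286, 1.577, -0, 1.279, -0.15], TCP at [0.233, -0.633, 0.239] pointing down, gripper open.
Joint ranges: [-2.77, 2.77], [-0.9, 2.22], [0.21, 2.48], [-1.53, 4.67], [0.24, 2.81], [-2.84, 2.84]. Speed limits (rad/s): [2.79, 2.79, 3.14, 3.14, 3.14, 3.14].

INTERFACE

Orientations are given as a unit quaternion [x, y, z, w].
In Python, from plant import ctrl gives the robot as it stands. The module is installed in compiled form; this text tells all that it offers.
- The arm moves only by the tool send_rows, never from a script. Its argument "steps" is a list of rows, each a list of 5 numbers: the shift along the tool's x, y, z in m, then the turn about the tool's z in degrees, then the opening, from -1 (shut) to 1 (fully open). A call has 1 to 12 rows; each row is the pose to reach, as a shift and turn from the pose commanded when the call began, along the tool's axes at that moment; what a row does not reach only later rows make up. A row lasts 1/10 s, in which the tool goes at most 50 mm and 8.59 degrees, less where a joint would pass 70% of its speed; a pose out of reach is approached as far as the arm can. A call with a gripper value outside its range is refused whole. The fingers move at their own pace and stop on an object; "squeeze" is the grip in N (left out, the last holds). Time passes only in rows, so rows that repeat a pose let the fingers close. It gives the time, the measured TCP pose, the force, the opening and the grip force at its end, in the units of the state.
- ctrl.get_state(): the state, without advancing time (a new reading comes with each control period).
- ctrl.read_camera(name): name is "side" or "top" or "wrist"; returns the picture (480x640x3 uint8, red, green, blue); there is no depth.
- ctrl.calibration(name): a dict with "intrinsics" (3x3 intrinsics, pixels), "k1" (the pictures are not rectified: a ray, as slopes to the right and down, at radius r is drawn at 1 + k1 r^2 times it, then the intrinsics apply), "extrinsics" (4x4, takes a point from world to camera coordinates); the wrist camera has in their place "tool_from_camera" (4x4, takes a point from camera to tool coordinates, whose origin is the TCP and whose axes are the flange's). Camera axes: x right, y up, looking along -z (the intrinsics and any distortion apply to the point x, -y, -z); pixel columns grow to the right and rows downward; lengths in m; the calibration is good to about 2 mm. A picture is of the moment at which its call begins: read the wrist's pose just before it. calibration takes no time and is no camera call.
- ctrl.sign_off(): hands the job in; it is judged then, once.
The state is a dict: "time": time; "qpos": joint angles; "dq": joint speeds; "joint_efforts": joint torques, N m; "eef_pos": TCP position; "tcp_rot": TCP orientation; "contact_force": force on the tool from outside, world axes, zero at the start; "wrist_torque": the same for the moment, N m; "opening": opening from 0.0 (shut) to 1.0 (fully open); "finger_force": force on a finger pad.
Only numpy, scipy, OpenCV 4.12 (cv2) and the standard library are available. Lean on these libraries where they do the work, as an engineer would, in place of code of your own. Each camera call takes 0.05 s, during which the arm holds its last target. There are 200 camera calls.

## Working session

There is one attempt and no reset: what is moved stays moved. The work goes in short steps, Python scripts to look and compute and a tool call to move; the robot and the scene stay as the last step left them, time stands still between calls to the robot, and variables do not carry over. Pictures are saved under pics/ and viewed, at most 10 in all, crops included, and the job is handed in when it is done.

Besides the shell and the picture viewer there is one more tool, called after ">>>" by a JSON object that holds its "fn" and its "kwargs", one argument or row to a line. send_rows: Moves the arm, as the interface text tells. Its arguments: {"type":"object","properties":{"steps":{"type":"array","items":{"type":"array","items":{"type":"number"}}},"squeeze":{"type":"number"}},"required":["steps"]}

```bash
mkdir -p pics; python3 - <<'E'
from plant import ctrl
import cv2
s=ctrl.get_state();print(s)
for n in("top","side"):
    cv2.imwrite(f"pics/{n}0.png",ctrl.read_camera(n)[:,:,::-1]);print(n,ctrl.calibration(n))
print(ctrl.calibration("wrist"))
E
```

```text
{'time': 0.0, 'qpos': array([-1.36800118e+00,  2.87182226e-01,  1.57817699e+00, -2.86228008e-06,
        1.27859105e+00, -1.49970420e-01]), 'dq': array([ 9.25347079e-04, -6.05208917e-04, -1.25178379e-03,  1.77443221e-04,
       -5.74315505e-05,  3.18770965e-04]), 'joint_efforts': array([-6.63810006e-04, -4.05984843e+01, -2.92623818e+01, -1.84460177e-04,
        5.74355290e-03, -8.65553282e-07]), 'eef_pos': array([ 0.23312498, -0.63278679,  0.23793612]), 'tcp_rot': array([ 9.84484087e-01,  1.75469921e-01, -3.25009962e-05, -1.17836061e-03]), 'contact_force': array([-0.03418311, -0.11194407,  0.55807166]), 'wrist_torque': array([-0.01233147,  0.00695144, -0.02293875]), 'finger_force': 0.0, 'opening': 1.0027760591452168}
top {'intrinsics': array([[602.02392775,   0.        , 325.76618892],
       [  0.        , 602.02392775, 250.05706869],
       [  0.        ,   0.        ,   1.        ]]), 'k1': 0.03294669612244323, 'extrinsics': array([[ 2.71176949e-02, -9.99607789e-01,  6.99281730e-03,
        -2.60068805e-05],
       [ 9.87928370e-01,  2.78668653e-02,  1.52384297e-01,
        -5.368
[... 603 characters left out ...]
4887e-01,  5.62577742e-01,
        -9.72519102e-01],
       [ 0.00000000e+00,  0.00000000e+00,  0.00000000e+00,
         1.00000000e+00]])}
{'intrinsics': array([[381.9422573 ,   0.        , 315.76116663],
       [  0.        , 381.9422573 , 233.91730572],
       [  0.        ,   0.        ,   1.        ]]), 'k1': 0.0055439572738786155, 'tool_from_camera': array([[ 3.10771070e-04,  9.62739217e-01,  2.70431328e-01,
         6.91140006e-02],
       [ 9.99999246e-01,  2.20124116e-05, -1.22753177e-03,
        -6.19406378e-04],
       [-1.18774583e-03,  2.70431505e-01, -9.62738485e-01,
        -1.34455859e-01],
       [ 0.00000000e+00,  0.00000000e+00,  0.00000000e+00,
         1.00000000e+00]])}
```

View pics/top0.png

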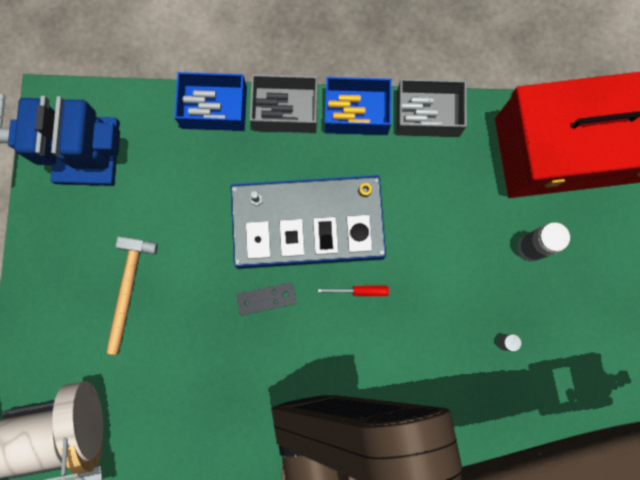

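View pics/side0.png

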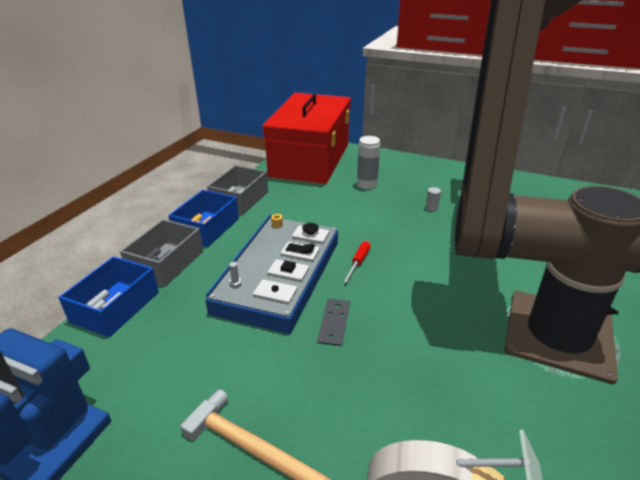

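The top view shows, left to right: stud (258,239), key (292,237), rocker (326,235), mushroom (360,232). The screwdriver and the loose plate lie in front of the box, and the bolt and bush stand at its rear.

```bash
cat >h.py <<'E'
import numpy as np,cv2
from scipy.spatial.transform import Rotation as R
from plant import ctrl
def cam(name,s=None):
    c=ctrl.calibration(name)
    if name=="wrist":
        T=np.eye(4);T[:3,:3]=R.from_quat(s["tcp_rot"]).as_matrix();T[:3,3]=s["eef_pos"]
        W=T@c["tool_from_camera"]
    else: W=np.linalg.inv(c["extrinsics"])
    return c["intrinsics"],c["k1"],W
def back(C,uv,z):
    K,k,W=C
    d=np.array([(uv[0]-K[0,2])/K[0,0],(uv[1]-K[1,2])/K[1,1]]);s=d.copy()
    for _ in range(10): s=d/(1+k*(s@s))
    r=W[:3,:3]@[s[0],-s[1],-1]
    return W[:3,3]+r*(z-W[2,3])/r[2]
def proj(C,p):
    K,k,W=C
    q=W[:3,:3].T@(np.array(p)-W[:3,3]);s=np.array([q[0],-q[1]])/-q[2]
    s=s*(1+k*(s@s));return K[:2,:2]@s+K[:2,2]
E
python3 - <<'E'
from h import *
im=cv2.imread("pics/top0.png");C=cam("top")
m=(im.min(2)>205).astype('uint8');m[:170]=0;m[270:]=0;m[:,:230]=0;m[:,390:]=0
cs,_=cv2.findContours(m,cv2.RETR_EXTERNAL,2)
P=[]
for c in cs:
    if cv2.contourArea(c)<200: continue
    r=cv2.minAreaRect(c);w=back(C,r[0],.06);P.append(w[:2])
    b=[back(C,q,.06)[:2] for q in cv2.boxPoints(r)]
    print(r,w.round(4),[round(float(np.linalg.norm(b[i]-b[i-1])),4) for i in(0,1)])
P=sorted(P,key=lambda p:p[1]);P=np.array(P);d=P[-1]-P[0];print(P,d,np.linalg.norm(d),np.arctan2(-d[0],d[1]))
for u in [(233,185),(382,178),(385,257),(236,265)]:print(back(C,u,.05).round(4))
for u in [(320,291),(388,291),(238,303)]:print(back(C,u,.01).round(4))
E
```

```text
((359.5, 242.5), (21.0, 15.0), 0.0) [ 0.5527 -0.0594  0.06  ] [0.0464, 0.0337]
((257.43646240234375, 239.29283142089844), (35.10930252075195, 21.969593048095703), 86.98721313476562) [0.5535 0.1667 0.06  ] [0.0789, 0.0487]
((291.2389831542969, 237.08409118652344), (35.18855285644531, 22.01778793334961), 86.18592071533203) [0.5606 0.0921 0.06  ] [0.0792, 0.049]
((325.0973815917969, 234.96018981933594), (35.18855285644531, 21.884750366210938), 86.18592071533203) [0.5675 0.0173 0.06  ] [0.0792, 0.0488]
[[ 0.55274059 -0.05935327]
 [ 0.56753697  0.01727429]
 [ 0.56062537  0.09214605]
 [ 0.55353721  0.16669744]] [0.00079662 0.2260507 ] 0.22605210500442552 -0.0035240517402651615
[0.678  0.2284 0.05  ]
[ 0.7042 -0.1082  0.05  ]
[ 0.5233 -0.1172  0.05  ]
[0.4962 0.2126 0.05  ]
[0.4471 0.0253 0.01  ]
[ 0.4514 -0.1291  0.01  ]
[0.4149 0.2096 0.01  ]
```

```bash
cat >>h.py <<'E'
def shift(p):
    s=ctrl.get_state();return R.from_quat(s["tcp_rot"]).inv().apply(np.array(p)-s["eef_pos"])
YAW=.0935
def turn():
    x=R.from_quat(ctrl.get_state()["tcp_rot"]).as_matrix()[:,0];return np.degrees(np.arctan2(x[1],x[0])-YAW)
E
python3 -c "
from h import *
print(shift([.500,.015,.24]),turn())"
```

```text
[ 0.47428368 -0.51570751 -0.00069565] 14.859661607139964
```

>>> {"fn": "send_rows", "kwargs": {
  "steps": [
    [0.01, -0.011, 0, 1, -1],
    [0.035, -0.039, 0, 2, -1],
    [0.065, -0.072, 0, 4, -1],
    [0.1, -0.105, 0, 5, -1],
    [0.13, -0.138, 0, 7, -1],
    [0.16, -0.171, 0, 8, -1],
    [0.19, -0.204, 0, 9, -1],
    [0.22, -0.237, 0, 10, -1],
    [0.25, -0.27, 0, 11, -1],
    [0.28, -0.303, 0, 12, -1],
    [0.31, -0.336, 0, 13, -1],
    [0.34, -0.37, 0, 14.9, -1]
  ]
}}

```text
time: 1.3
eef_pos: [0.4246, -0.1669, 0.239]
tcp_rot: [0.999, 0.046, -0.0, -0.0]
contact_force: [-0.2, -0.3, 0.5]
opening: 0.003
finger_force: 0.0
```

```bash
python3 -c "
from h import *
print(shift([.500,.015,.24]),turn(),ctrl.get_state()['contact_force'],ctrl.get_state()['opening'])"
```

```text
[ 0.09167995 -0.17425247 -0.0009399 ] -0.13403476337306955 [-0.15908163 -0.30331652  0.52900734] 0.002656187016338538
```

>>> {"fn": "send_rows", "kwargs": {
  "steps": [
    [0.02, -0.038, 0, 0, -1],
    [0.037, -0.07, 0, 0, -1],
    [0.053, -0.1, 0, 0, -1],
    [0.07, -0.133, 0, 0, -1],
    [0.082, -0.156, 0, 0, -1],
    [0.09, -0.17, 0, 0, -1],
    [0.09, -0.172, 0, 0, -1],
    [0.09, -0.172, 0, 0, -1],
    [0.09, -0.172, 0, 0, -1]
  ]
}}

```text
time: 2.2
eef_pos: [0.4978, 0.0102, 0.2391]
tcp_rot: [0.999, 0.046, -0.0, 0.0]
contact_force: [-0.3, -0.8, 1.1]
opening: -0.001
finger_force: 0.0
```

```bash
python3 - <<'E'
from h import *
s=ctrl.get_state();im=ctrl.read_camera("wrist")[:,:,::-1].copy();cv2.imwrite("pics/w0.png",im);C=cam("wrist",s)
print(s['eef_pos'],turn())
m=(im.min(2)>190).astype('uint8')
cs,_=cv2.findContours(m,cv2.RETR_EXTERNAL,2)
for c in cs:
    if cv2.contourArea(c)<1500: continue
    r=cv2.minAreaRect(c);b=[back(C,q,.06)[:2] for q in cv2.boxPoints(r)]
    print(np.round(r[0],1),np.mean(b,0).round(4),[round(float(np.linalg.norm(b[i]-b[i-1])),4) for i in(0,1)])
c,sn=np.cos(YAW),np.sin(YAW)
for n,p in dict(rp=(.5436,.015,.073),rc=(.5675,.0173,.064),key=(.5606,.0921,.072),mush=(.5745,-.0573,.078)).items():print(n,proj(C,p).round())
E
```

```text
[0.49776813 0.01024546 0.23908454] -0.10990287347522175
[412.7 122. ] [ 0.5754 -0.0589] [0.053, 0.0805]
[316.5 121.5] [0.5689 0.0166] [0.0778, 0.0494]
[220.1  97.4] [0.5807 0.0926] [0.0439, 0.0488]
[125.2 122. ] [0.5543 0.1663] [0.084, 0.0491]
rp [316. 157.]
rc [315. 125.]
key [216. 125.]
mush [416. 125.]
```

View pics/w0.png

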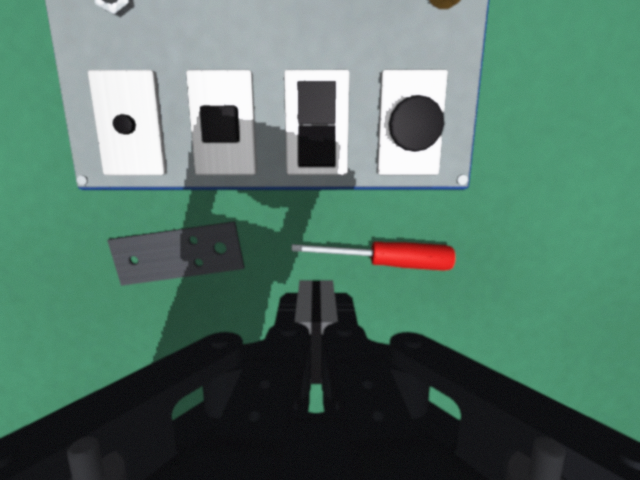

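The wrist view agrees with the top-view estimate to about 1.5 mm: the rocker's raised near half is at (317,147), the key at (219,124), the mushroom at (416,124) and the stud at (124,124).

```bash
python3 -c "
from h import *
print(shift([.5442,.0148,.1]))"
```

```text
[ 0.0466769  -0.00048802  0.13915638]
```

>>> {"fn": "send_rows", "kwargs": {
  "steps": [
    [0.01, 0, 0.01, 0, -1],
    [0.025, 0, 0.035, 0, -1],
    [0.035, 0, 0.065, 0, -1],
    [0.042, 0, 0.095, 0, -1],
    [0.046, 0, 0.12, 0, -1],
    [0.0465, -0.0005, 0.133, 0, -1],
    [0.0465, -0.0005, 0.139, 0, -1],
    [0.0465, -0.0005, 0.139, 0, -1],
    [0.0465, -0.0005, 0.139, 0, -1],
    [0.0465, -0.0005, 0.139, 0, -1]
  ]
}}

```text
time: 3.25
eef_pos: [0.5454, 0.0155, 0.102]
tcp_rot: [0.999, 0.046, 0.001, 0.0]
contact_force: [0.8, -0.3, -0.2]
opening: 0.001
finger_force: 0.0
```

```bash
python3 -c "
from h import *
print(shift([.5442,.0148,.072]))
s=ctrl.get_state();print(s['contact_force']);im=ctrl.read_camera('wrist');cv2.imwrite('pics/w1.png',im[:,:,::-1])"
```

```text
[-0.00132073  0.0005172   0.03000284]
[ 0.76835726 -0.25841993 -0.19964557]
```

View pics/w1.png

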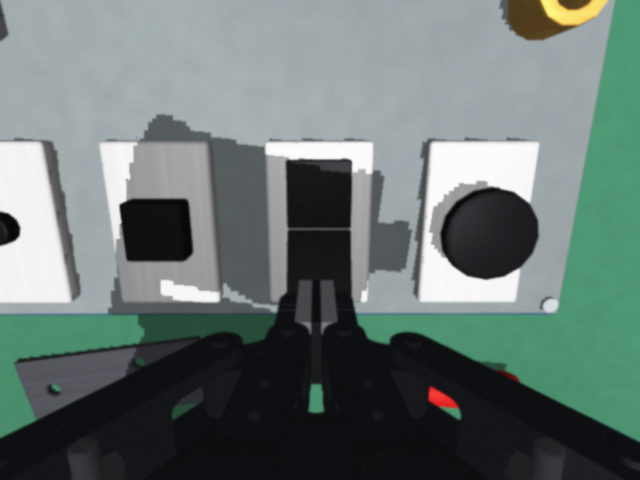

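The closed fingertips are lined up over the rocker's near half (~(318,285)).

>>> {"fn": "send_rows", "kwargs": {
  "steps": [
    [-0.001, 0.0005, 0.008, 0, -1],
    [-0.001, 0.0005, 0.014, 0, -1],
    [-0.001, 0.0005, 0.018, 0, -1],
    [-0.001, 0.0005, 0.021, 0, -1],
    [-0.001, 0.0005, 0.024, 0, -1],
    [-0.001, 0.0005, 0.026, 0, -1],
    [-0.001, 0.0005, 0.028, 0, -1],
    [-0.001, 0.0005, 0.029, 0, -1],
    [-0.001, 0.0005, 0.029, 0, -1],
    [-0.001, 0.0005, 0.029, 0, -1]
  ]
}}

```text
time: 4.3
eef_pos: [0.5435, 0.0151, 0.072]
tcp_rot: [0.999, 0.046, -0.0, -0.0]
contact_force: [-4.4, 0.1, 6.8]
opening: 0.001
finger_force: 3.5
```

>>> {"fn": "send_rows", "kwargs": {
  "steps": [
    [0, 0, 0.001, 0, -1],
    [0, 0, 0.002, 0, -1],
    [0, 0, 0.002, 0, -1],
    [0, 0, 0.002, 0, -1],
    [0, 0, 0.002, 0, -1]
  ]
}}

```text
time: 4.8
eef_pos: [0.5435, 0.0151, 0.0719]
tcp_rot: [0.999, 0.047, -0.001, -0.0]
contact_force: [-9.4, 0.1, 16.7]
opening: -0.002
finger_force: 8.4
```

At the hard stop: force rose with no further motion. Lifting and moving over the key.

>>> {"fn": "send_rows", "kwargs": {
  "steps": [
    [0, 0, -0.01, 0, -1],
    [0, 0, -0.025, 0, -1],
    [0, 0, -0.038, 0, -1],
    [0.006, -0.018, -0.04, 0, -1],
    [0.015, -0.045, -0.04, 0, -1],
    [0.022, -0.066, -0.04, 0, -1],
    [0.0245, -0.074, -0.04, 0, -1],
    [0.0245, -0.074, -0.04, 0, -1],
    [0.0245, -0.074, -0.04, 0, -1]
  ]
}}

```text
time: 5.7
eef_pos: [0.561, 0.0906, 0.1094]
tcp_rot: [0.999, 0.046, 0.0, 0.0]
contact_force: [0.1, -0.6, -0.1]
opening: -0.003
finger_force: 0.0
```

```bash
python3 -c "
from h import *
print(shift([.561,.091,.074]))
s=ctrl.get_state();print(s['contact_force']);im=ctrl.read_camera('wrist');cv2.imwrite('pics/w2.png',im[:,:,::-1])
C=cam('wrist',s);print(back(C,(316,240),.072),C[2][:3,3])"
```

```text
[ 7.95577331e-05 -3.94421068e-04  3.54198613e-02]
[ 0.07892438 -0.64335484 -0.11176753]
[0.57858477 0.09267814 0.072     ] [0.62951065 0.09782222 0.24387911]
```

View pics/w2.png

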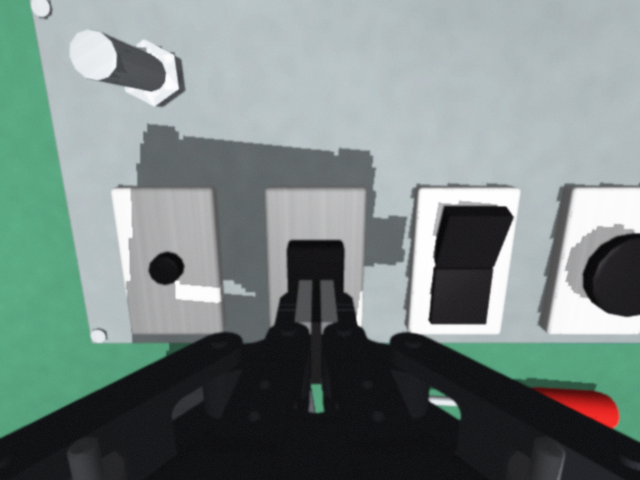

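The rocker has tipped: its far half now stands raised at (470,235). The tips are centred over the key (315,260). Pressing the key.

>>> {"fn": "send_rows", "kwargs": {
  "steps": [
    [0.002, 0, 0.01, 0, -1],
    [0.002, 0, 0.02, 0, -1],
    [0.002, 0, 0.026, 0, -1],
    [0.002, 0, 0.029, 0, -1],
    [0.002, 0, 0.031, 0, -1],
    [0.002, 0, 0.033, 0, -1],
    [0.002, 0, 0.035, 0, -1],
    [0.002, 0, 0.036, 0, -1],
    [0.002, 0, 0.036, 0, -1],
    [0.002, 0, 0.037, 0, -1],
    [0.002, 0, 0.037, 0, -1],
    [0.002, 0, 0.037, 0, -1]
  ]
}}

```text
time: 6.95
eef_pos: [0.5632, 0.0912, 0.0739]
tcp_rot: [0.999, 0.047, -0.0, 0.0]
contact_force: [-5.1, -1.2, 9.9]
opening: -0.002
finger_force: 5.3
```

>>> {"fn": "send_rows", "kwargs": {
  "steps": [
    [0, 0, 0.001, 0, -1],
    [0, 0, 0.002, 0, -1],
    [0, 0, 0.002, 0, -1],
    [0, 0, 0.002, 0, -1]
  ]
}}

```text
time: 7.35
eef_pos: [0.5633, 0.0912, 0.0737]
tcp_rot: [0.999, 0.047, -0.001, 0.0]
contact_force: [-10.5, -1.6, 18.7]
opening: 0.002
finger_force: 9.6
```

Key is at its hard stop. Next the mushroom.

>>> {"fn": "send_rows", "kwargs": {
  "steps": [
    [0, 0, -0.01, 0, -1],
    [0, 0, -0.03, 0, -1],
    [0, 0, -0.045, 0, -1],
    [0, 0.01, -0.046, 0, -1],
    [0, 0.035, -0.046, 0, -1],
    [0, 0.07, -0.046, 0, -1],
    [-0.001, 0.105, -0.046, 0, -1],
    [-0.001, 0.132, -0.046, 0, -1],
    [-0.001, 0.146, -0.046, 0, -1],
    [-0.001, 0.15, -0.046, 0, -1],
    [-0.001, 0.15, -0.046, 0, -1],
    [-0.001, 0.15, -0.046, 0, -1]
  ]
}}

```text
time: 8.55
eef_pos: [0.5757, -0.0573, 0.116]
tcp_rot: [0.999, 0.047, -0.0, -0.0]
contact_force: [0.1, 1.1, -0.6]
opening: -0.0
finger_force: 0.0
```

```bash
python3 -c "
from h import *
print(shift([.576,-.058,.079]))
im=ctrl.read_camera('wrist');cv2.imwrite('pics/w3.png',im[:,:,::-1])"
```

```text
[0.00027638 0.00075496 0.03700174]
```

View pics/w3.png

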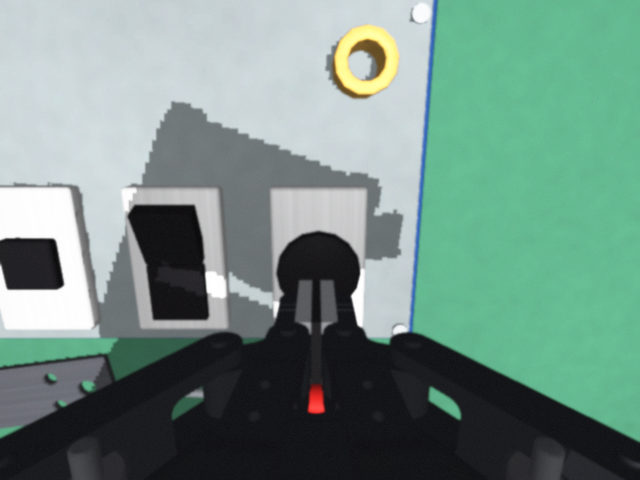

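The tips are over the mushroom head (318,265), the key looks pushed in, and the bush is well clear. Pressing to the stop, then lifting.

>>> {"fn": "send_rows", "kwargs": {
  "steps": [
    [0, 0.001, 0.01, 0, -1],
    [0, 0.001, 0.02, 0, -1],
    [0, 0.001, 0.027, 0, -1],
    [0, 0.001, 0.031, 0, -1],
    [0, 0.001, 0.034, 0, -1],
    [0, 0.001, 0.036, 0, -1],
    [0, 0.001, 0.037, 0, -1],
    [0, 0.001, 0.038, 0, -1],
    [0, 0.001, 0.039, 0, -1],
    [0, 0.001, 0.039, 0, -1],
    [0, 0.001, 0.039, 0, -1]
  ]
}}

```text
time: 9.7
eef_pos: [0.5761, -0.0591, 0.079]
tcp_rot: [0.999, 0.046, -0.0, -0.0]
contact_force: [-4.9, 2.8, 10.0]
opening: 0.003
finger_force: 4.7
```

>>> {"fn": "send_rows", "kwargs": {
  "steps": [
    [0, 0, 0.001, 0, -1],
    [0, 0, 0.001, 0, -1],
    [0, 0, 0.001, 0, -1]
  ]
}}

```text
time: 10.0
eef_pos: [0.5761, -0.0591, 0.0789]
tcp_rot: [0.999, 0.046, -0.001, -0.0]
contact_force: [-7.3, 3.1, 13.4]
opening: -0.0
finger_force: 6.8
```

>>> {"fn": "send_rows", "kwargs": {
  "steps": [
    [0, 0, -0.008, 0, -1],
    [0, 0, -0.025, 0, -1],
    [0, 0, -0.05, 0, -1],
    [-0.01, 0, -0.08, 0, -1],
    [-0.03, 0, -0.11, 0, -1],
    [-0.05, 0, -0.13, 0, -1],
    [-0.06, 0, -0.14, 0, -1],
    [-0.06, 0, -0.14, 0, -1],
    [-0.06, 0, -0.14, 0, -1],
    [-0.06, 0, -0.14, 0, -1]
  ]
}}

```text
time: 11.0
eef_pos: [0.5163, -0.0648, 0.2152]
tcp_rot: [0.999, 0.046, -0.0, -0.0]
contact_force: [-0.8, -1.2, -0.1]
opening: -0.002
finger_force: 0.0
```

```bash
python3 -c "
from h import *
im=ctrl.read_camera('wrist');cv2.imwrite('pics/w4.png',im[:,:,::-1])"
```

```text
(no output)
```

View pics/w4.png

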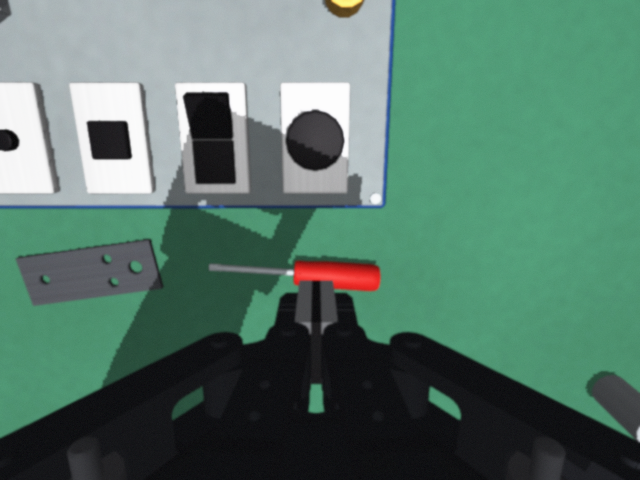

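The rocker is on (far half raised at (208,115)), the key is in (110,140), the mushroom is back out (315,140), and nothing loose has moved.

```bash
python3 -c "
from plant import ctrl
print(ctrl.sign_off())"
```

```text
the job is handed in; nothing more can be done
None
```

I tipped the rocker on, then pressed in the square key, then pressed the mushroom button and let it spring back; I handed the job in at about 11 s of robot time, the stud and loose parts looked undisturbed in the pictures, and `sign_off` returned no verdict.

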